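# Push the mortar and cruet back on the fridge tray

## Robot

A 6-joint arm with a two-finger parallel gripper is mounted at the origin on the work surface. World frame = base frame: x ahead of the robot, y to its left, z up, the work surface at z = 0. Lengths are in m, angles in rad, forces in N, time in s.
With the tool pointing down it reaches from about 0.425 to 0.95 m from the base axis. Payload 3.5 kg.
Tool frame: the origin (TCP) lies on the centre line of the jaws, within the pads' length; the fingertips stand 11 mm ahead of it and the grasp point (between the pads) lies 8 mm behind it; x points along the fingers, y is the direction in which the jaws open and shut, and the axes are right-handed (so a half turn about x gives the same grasp; the last joint's range is limited). The gripper opens to 85 mm and grips with 20 to 120 N. Pads are 22 mm wide; open, the fingers measure 114 mm over their backs; the gripper's body (76 mm by 85 mm) begins 54 mm behind the grasp point. The pads swing forward as they close: fully open they stand 13 mm farther back than shut.
Start: joints at [1.17, 0.286, 1.577, -0, 1.279, -0.15], TCP at [0.167, 0.654, 0.242] pointing down, gripper open.
Joint ranges: [-2.77, 2.77], [-0.9, 2.22], [0.21, 2.48], [-1.53, 4.67], [0.24, 2.81], [-2.84, 2.84]. Speed limits (rad/s): [2.79, 2.79, 3.14, 3.14, 3.14, 3.14].

## Interface

Orientations are given as a unit quaternion [x, y, z, w].
In Python, from plant import ctrl gives the robot as it stands. The module is installed in compiled form; this text tells all that it offers.
- The arm moves only by the tool drive_tool, never from a script. Its argument "series" is a list of rows, each a list of 2 entries, a list of its own where there are three numbers: the shift along the tool's x, y, z in units of 50 mm (1.0 is 50 mm), then the turn, a rotation vector about the tool's x, y, z in degrees. A call has 1 to 5 rows; each row shifts and turns the pose as measured when the row begins, along the tool's axes as they then stand; what a row does not reach is not made up. A row lasts 1/10 s, in which the tool goes at most 50 mm and 8.59 degrees, less where a joint would pass 70% of its speed; a pose out of reach is approached as far as the arm can. A call is refused whole if a number of a shift passes 1 or a number of a turn 8.59, either way. A call with a gripper value outside its range is refused whole. "grip" is the gripper's target within -1 to 1 (fully open at 1, half-way at 0, shut at -1), set as the call begins (left out, the last holds). The fingers move at their own pace and stop on an object; "newtons" is the grip in N (left out, the last holds). Time passes only in rows, so rows that do not move let the fingers close. It gives the time, the measured TCP pose, the force and the opening at its end, in the units of the state.
- ctrl.get_state(): the state, without advancing time (a new reading comes with each control period).
- ctrl.read_camera(name): name is "scene" or "top"; returns a dict with "img" (480x640x3 uint8, red, green, blue), "camera_matrix" (3x3 intrinsics, pixels), "R" (3x3) and "t" (3): a world point X has camera coordinates R X + t. Camera axes: x right, y down, z forward; pixel columns grow to the right and rows downward; lengths in m; the calibration is good to about 2 mm. A picture is of the moment at which its call begins. There is no depth.
- ctrl.sign_off(): hands the job in, once; it reports no verdict.
The state is a dict: "time": time; "qpos": joint angles; "dq": joint speeds; "joint_efforts": joint torques, N m; "eef_pos": TCP position; "tcp_rot": TCP orientation; "contact_force": force on the tool from outside, world axes, zero at the start; "wrist_torque": the same for the moment, N m; "opening": opening from 0.0 (shut) to 1.0 (fully open).
Only numpy, scipy, OpenCV 4.12 (cv2) and the standard library are available. Lean on these libraries where they do the work, as an engineer would, in place of code of your own. Each camera call takes 0.05 s, during which the arm holds its last target.

## Task

The mortar and the glass cruet have crept towards the open front of the tray over the fridge. Without picking either up, gently push the mortar back along the tray until it touches the back rail, then push the cruet until it stands against the back rail too and touches the mortar's side. Keep both upright and leave the spice carousel, the measuring spoons and the brush alone.

Things in the scene. Friction and masses are not known exactly. Their poses are not given: they have to be found in the camera images.
- tray: Fixed aluminium tray, 250 mm (x) by 860 mm (y), lying flat, yawed a little. Origin: centre of its underside; upper surface 12 mm higher. x points away from the robot, y to the left. Back rail: straight wall along the whole far long edge, 30 mm above the surface, 10 mm thick, inner face at x = +115 mm. Rails 18 mm high at both short ends; front long edge (x = -125 mm) open.
- mortar: White ceramic mortar, empty, no pestle: an upright round cup with straight vertical sides, outer diameter 104 mm (radius 52 mm) from 12 mm up to its rim at 75 mm, foot 92 mm across, mouth 86 mm; 0.6 to 0.9 kg, slides on the tray. Origin at the centre of its underside, z up its axis. It starts either left or right of the cruet.
- cruet: Squat amber glass cruet: round body with vertical sides, diameter 80 mm (radius 40 mm) up to 50 mm, then a shoulder and a neck of 28 mm diameter with a steel flip stopper and small spout on top (fixed parts of it) reaching 86 mm; 0.3 to 0.46 kg, slides on the tray; it jams if pressed hard into the rail while slid along it. Origin at the centre of its underside, z up its axis.
- carousel: Bystander: black plastic spice carousel, 160 mm across, 160 mm high, standing at one end of the tray, loose. Origin at the centre of its underside.
- spoons: Bystander: copper-toned set of four measuring spoons fanned out from one ring, lying at the other end of the tray, loose, within 100 mm of its origin and 14 mm high. Origin on its underside, amid the spoons' handles.
- brush: Bystander: grey silicone brush, 210 mm long and under 30 mm high, lying crosswise on the worktop between the robot and the left half of the tray, loose. Origin about the middle of its length, its x along it.
There are look-alikes about, which are no part of the job. There is more than one size of the mortar; the job needs the smaller. There is more than one size of the cruet; the job needs the larger.

How it is judged:
On the way, in this order (a step that is already met when the one before it is completed fails the run):
1. the mortar stands against the back rail (x of mortar in the frame of tray above 0.058 m and z of mortar in the frame of tray below 0.016 m), for 0.2 s.
2. the cruet stands against the back rail and the mortar (x of mortar in the frame of tray above 0.058 m and x of cruet in the frame of tray above 0.07 m and horizontal distance between mortar and cruet below 0.097 m), for 0.2 s.
At the end, for the whole second after the job is handed in: Mortar and cruet stand upright, at rest on the tray, each touching the back rail (gap under 5 mm) and one another (gap under 5 mm) (all of step 2 and linear speed of each of mortar, cruet below 0.01 m/s and angle between each of mortar, cruet's own z axis and vertical below 0.08 rad and z of each of mortar, cruet in the frame of tray below 0.016 m).
It fails at once if the mortar or cruet was lifted off the tray or fell from it (z of any of mortar, cruet in the frame of tray above 0.024 m or z of any of mortar, cruet in the frame of tray below 0 m).
It fails at once if the mortar or cruet was tipped over 0.3 rad (angle between any of mortar, cruet's own z axis and vertical above 0.3 rad).
It fails at once if the mortar or cruet was pushed or squeezed roughly (over 40 N) (contact force between the fingers and mortar above 40 N or contact force between the fingers and cruet above 40 N).
It fails at once if the mortar or cruet was knocked along (faster than 0.5 m/s) (linear speed of any of mortar, cruet above 0.5 m/s).
It fails at once if the carousel, spoons or brush was disturbed (moved over 15 mm) (distance of any of carousel, spoons, brush from where it was at the start of the episode above 0.015 m).
It also fails if it takes over 64 s, if anything falls off the work surface, if the arm or the gripper's body presses on something with over 40 N, if the wrist force passes 120 N, or if a joint passes its speed limit or range.

## Working session

There is one attempt and no reset: what is moved stays moved. The work goes in short steps, Python scripts to look and compute and a tool call to move; the robot and the scene stay as the last step left them, time stands still between calls to the robot, and variables do not carry over. Pictures are saved under pics/ and viewed, and the job is handed in when it is done.

Besides the shell and the picture viewer there is one more tool, called after "Emit:" in YAML: its name, and indented under it one key for each argument. drive_tool: Moves the arm, as the interface text tells. Its arguments: {"type":"object","properties":{"series":{"type":"array"},"grip":{"type":"number"},"newtons":{"type":"number"}},"required":["series"]}

```bash
mkdir -p pics; ls; python3 - <<'E'
from plant import ctrl
import cv2,numpy as np
s=ctrl.get_state(); print(s)
for n in("scene","top"):
    c=ctrl.read_camera(n); cv2.imwrite(f"pics/{n}0.png",c["img"][:,:,::-1]); print(n,c["camera_matrix"].tolist(),np.round(c["R"],3).tolist(),c["t"], -c["R"].T@c["t"])
E
```

```text
pics
{'time': 0.0, 'qpos': array([ 1.17000696e+00,  2.87178076e-01,  1.57819739e+00, -2.03406853e-05,
        1.27861568e+00, -1.50008980e-01]), 'dq': array([-0.00016352,  0.00072342,  0.00028291,  0.00052787,  0.00047882,
       -0.0008491 ]), 'joint_efforts': array([-1.02030037e-03, -4.05976152e+01, -2.92627949e+01, -2.10026578e-04,
        5.83627334e-03, -4.63519569e-06]), 'eef_pos': array([0.16723554, 0.65329007, 0.24092785]), 'tcp_rot': array([ 0.08761206,  0.70177897, -0.08924788,  0.70133103]), 'contact_force': array([-0.18006486,  0.03458395,  0.56616823]), 'wrist_torque': array([-0.01006818, -0.02939773,  0.0164331 ]), 'opening': 0.9997084083583829}
scene [[475.8864200731983, 0.0, 328.3514279947356], [0.0, 475.8864200731983, 245.1580249134695], [0.0, 0.0, 1.0]] [[0.455, 0.891, -0.0], [0.599, -0.306, -0.74], [-0.659, 0.337, -0.672]] [-0.24107775 -0.2610761   1.18704528] [ 1.04862041 -0.26502017  0.60457857]
top [[445.9281287257649, 0.0, 320.2935920951889], [0.0, 445.9281287257649, 243.596398147477], [0.0, 0.0, 1.0]] [[-0.009, -1.0, -0.027], [-0.996, 0.012, -0.091], [0.091, 0.026, -0.996]] [0.03055885 0.46908701 0.92731092] [0.38292608 0.00124231 0.9665651 ]
```

View pics/scene0.png

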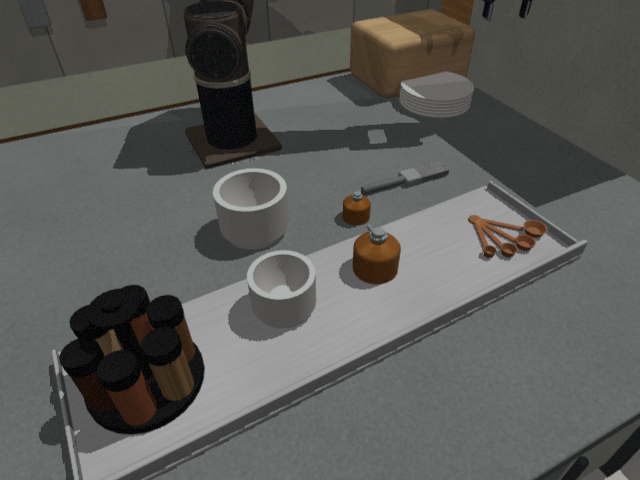

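View pics/top0.png

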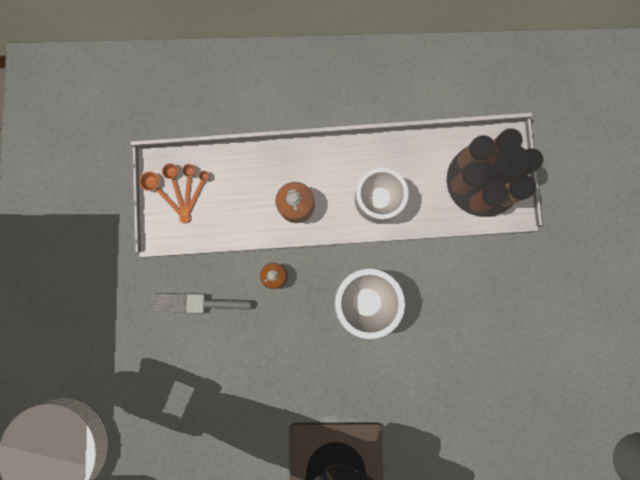

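The top view shows the job's mortar at (382,195) and cruet at (295,202) on the tray. The look-alikes are on the worktop at (370,303) and (273,276), the spoons are at the left, the carousel is at the right, and the brush is at (205,303).

```bash
cat > h.py <<'E'
import cv2,numpy as np
def ray(c,uv,z):
    K,R,t=c["camera_matrix"],c["R"],np.array(c["t"])
    C=-R.T@t; uv=np.atleast_2d(uv).astype(float)
    d=np.c_[uv,np.ones(len(uv))]@np.linalg.inv(K).T@R
    return C+d*((z-C[2])/d[:,2])[:,None]
def circ(p):
    A=np.c_[2*p[:,:2],np.ones(len(p))]; s=np.linalg.lstsq(A,(p[:,:2]**2).sum(1),rcond=None)[0]
    return s[:2],np.sqrt(s[2]+s[0]**2+s[1]**2)
def big(m,roi):
    x0,y0,x1,y1=roi; mm=np.zeros_like(m); mm[y0:y1,x0:x1]=m[y0:y1,x0:x1]
    cs,_=cv2.findContours(mm,cv2.RETR_EXTERNAL,cv2.CHAIN_APPROX_NONE)
    return max(cs,key=cv2.contourArea)[:,0,:] if cs else None
def amber(img):
    h=cv2.cvtColor(img,cv2.COLOR_RGB2HSV); return ((h[...,0]<20)&(h[...,1]>140)&(h[...,2]>50)).astype(np.uint8)
E
python3 - <<'E'
from h import *
from plant import ctrl
c=ctrl.read_camera("top"); im=c["img"]
k=big(amber(im),(250,165,340,235)); k=cv2.convexHull(k)[:,0,:]
for z in(.04,.062): print("cruet",z,circ(ray(c,k,z)), cv2.boundingRect(k))
# mortar: outer rim via bright mask
for y in(195,): print(im[y,340:425,0].tolist())
for x in (330,): print(im[100:260,x].mean(1).astype(int).tolist())
cr=im[100:260,330:550]; cv2.imwrite("pics/crop.png",cv2.resize(cr[:,:,::-1],None,fx=3.5,fy=3.5,interpolation=cv2.INTER_CUBIC))
cr=im[100:260,120:340]; cv2.imwrite("pics/crop2.png",cv2.resize(cr[:,:,::-1],None,fx=3.5,fy=3.5,interpolation=cv2.INTER_CUBIC))
E
```

```text
cruet 0.04 (array([0.55971593, 0.08482278]), np.float64(0.033451475379636345)) (277, 184, 24, 34)
cruet 0.062 (array([0.5555183 , 0.08283828]), np.float64(0.03265721660361152)) (277, 184, 24, 34)
[207, 207, 207, 207, 208, 208, 207, 208, 208, 208, 208, 208, 208, 207, 193, 170, 186, 211, 216, 214, 193, 142, 122, 125, 127, 129, 131, 132, 135, 139, 145, 150, 173, 207, 215, 215, 214, 214, 215, 214, 214, 214, 214, 215, 214, 214, 214, 214, 214, 210, 204, 198, 196, 194, 192, 188, 186, 184, 182, 178, 174, 170, 169, 186, 210, 216, 215, 200, 164, 130, 122, 124, 125, 123, 124, 124, 124, 124, 123, 125, 128, 157, 195, 205, 205]
[125, 126, 127, 128, 127, 126, 125, 125, 127, 127, 126, 125, 125, 124, 126, 127, 127, 127, 127, 127, 127, 127, 127, 127, 128, 128, 135, 174, 191, 195, 170, 118, 91, 89, 93, 127, 180, 193, 193, 193, 193, 194, 193, 193, 194, 194, 194, 193, 196, 199, 198, 197, 196, 196, 196, 197, 200, 197, 198, 202, 202, 202, 202, 199, 198, 198, 200, 203, 205, 202, 200, 200, 201, 200, 201, 203, 203, 202, 202, 201, 201, 203, 202, 201, 202, 199, 200, 201, 201, 203, 203, 202, 201, 199, 197, 199, 200, 203, 199, 198, 200, 201, 200, 200, 199, 200, 201, 200, 198, 200, 200, 198, 198, 199, 197, 196, 196, 196, 197, 198, 199, 198, 199, 199, 198, 196, 196, 195, 196, 198, 198, 198, 199, 198, 197, 196, 196, 200, 200, 198, 196, 194, 195, 188, 153, 113, 121, 129, 128, 126, 127, 129, 129, 128, 127, 126, 126, 128, 129, 131]
```

View pics/crop.png

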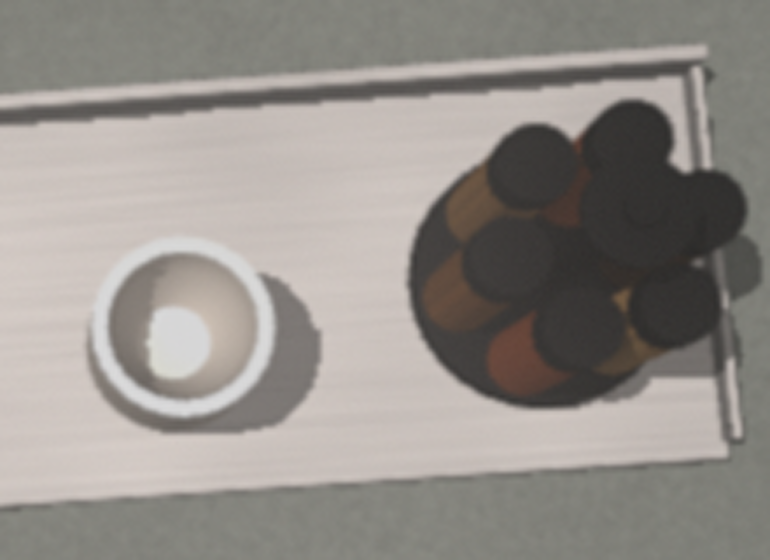

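View pics/crop2.png

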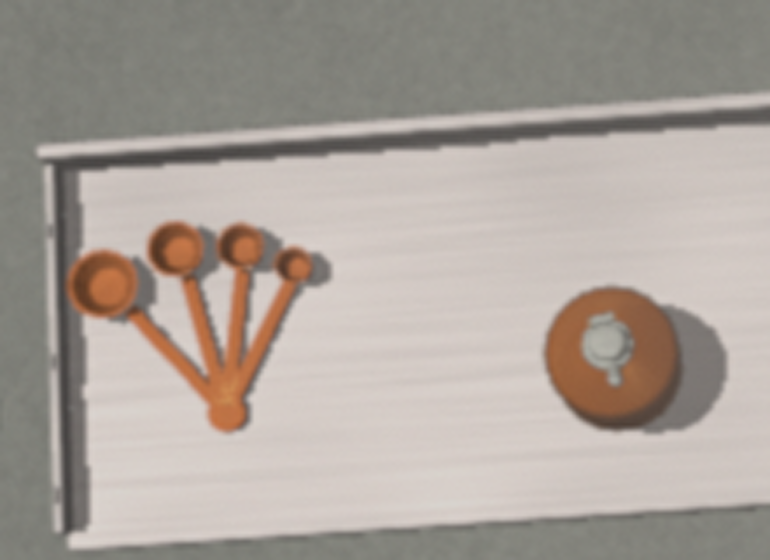

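```bash
cat >> h.py <<'E'
def frame(c):
    f=ray(c,[[139.4,256.6],[538.6,230.9]],.012); b=ray(c,[[130.6,142],[531.7,112.9]],.042)
    return f,b
E
python3 - <<'E'
from h import *
from plant import ctrl
c=ctrl.read_camera("top")
f,b=frame(c)
print("front",f,"back",b)
for p in(f,b):
    d=p[0]-p[1]; print("len",np.linalg.norm(d),"yaw",np.degrees(np.arctan2(-d[0],d[1])))
ctr=(f.mean(0)+b.mean(0))/2; print("ctr",ctr, "width",np.linalg.norm((f.mean(0)-b.mean(0))[:2]))
print("mortar",ray(c,[[382.7,193.7],[382.7+25.8,193.7],[382.7,219.5]],.087))
for z in(.05,.062): print("cruet",ray(c,[[295.1,202.3],[295.1+19.4,202.3]],z))
print("neck top",ray(c,[[120+605/3.5,100+343/3.5]],.098))
print("spoons",ray(c,[[150,182],[205,176],[185,217]],.02)); print("brush",ray(c,[[153,303],[255,305]],.015))
print("carousel base",ray(c,[[447,183],[490,216]],.02));
print("decoys", ray(c,[[370,303],[370,268]],.09), ray(c,[[273,276]],.06))
E
```

```text
front [[ 0.44662198  0.41837456  0.012     ]
 [ 0.4918975  -0.43912154  0.012     ]] back [[ 0.69189587  0.4312897   0.042     ]
 [ 0.73945734 -0.42427754  0.042     ]]
len 0.8586905285789115 yaw 3.0223923750860022
len 0.8568881960998938 yaw 3.181829898862297
ctr [ 0.59246817 -0.0034337   0.027     ] width 0.24680744959637668
mortar [[ 0.5618529  -0.10154432  0.087     ]
 [ 0.56109073 -0.15273541  0.087     ]
 [ 0.50994319 -0.10039687  0.087     ]]
cruet [[0.5538993  0.07657822 0.05      ]
 [0.55331791 0.03609582 0.05      ]]
cruet [[0.55166086 0.0755919  0.062     ]
 [0.55108708 0.0356395  0.062     ]]
neck top [[0.55362423 0.07704087 0.098     ]]
spoons [[0.60890975 0.39602814 0.02      ]
 [0.6203133  0.27533059 0.02      ]
 [0.53074002 0.31759276 0.02      ]]
brush [[0.34666379 0.38488007 0.015     ]
 [0.34062257 0.16577286 0.015     ]]
carousel base [[ 0.59669101 -0.24717101  0.02      ]
 [ 0.52409243 -0.33527521  0.02      ]]
decoys [[ 0.34597102 -0.07181047  0.09      ]
 [ 0.41398383 -0.07313894  0.09      ]] [[0.40083347 0.12144851 0.06      ]]
```

```bash
cat >> h.py <<'E'
from scipy.spatial.transform import Rotation as Ro
O=np.array([.5925,-.0033]); Y=np.radians(3.1)
ex=np.array([np.cos(Y),np.sin(Y)]); ey=np.array([-np.sin(Y),np.cos(Y)])
def w(tx,ty): return O+tx*ex+ty*ey
def tr(p): d=np.asarray(p)[:2]-O; return np.array([d@ex,d@ey])
def goal(s,tx,ty,z,zdir=0):  # tool z along tray x rotated by zdir deg
    R=Ro.from_quat(s["tcp_rot"]); a=Y+np.radians(zdir)
    zz=np.array([np.cos(a),np.sin(a),0]); xx=np.array([0,0,-1.]); yy=np.cross(zz,xx)
    T=Ro.from_matrix(np.c_[xx,yy,zz])
    p=np.r_[w(tx,ty),z]
    print("tcp",np.round(s["eef_pos"],4),"tray",np.round(tr(s["eef_pos"]),4),"q",np.round(s["qpos"],2),"F",np.round(s["contact_force"],1),"open",round(s["opening"],2),"t",s["time"])
    print("shift now-axes units",np.round(R.inv().apply(p-s["eef_pos"])/.05,2),"goal axes",np.round(T.inv().apply(p-s["eef_pos"])/.05,2),"turn",np.round(np.degrees((R.inv()*T).as_rotvec()),1))
E
python3 - <<'E'
from h import *
from plant import ctrl
s=ctrl.get_state(); print(np.round(Ro.from_quat(s["tcp_rot"]).as_matrix(),3))
goal(s,-.117,-.097,.15); goal(s,-.117,-.097,.15,180)
E
```

```text
[[-0.001  0.248  0.969]
 [-0.001  0.969 -0.248]
 [-1.    -0.001 -0.   ]]
tcp [0.1673 0.6535 0.2414] tray [-0.389   0.6789] q [ 1.17  0.29  1.58  0.    1.28 -0.15] F [-0.6 -0.1 -0.3] open 0.99 t 0.2
shift now-axes units [  1.85 -13.17   9.85] goal axes [  1.83 -15.52   5.44] turn [-17.5  -0.    0.1]
tcp [0.1673 0.6535 0.2414] tray [-0.389   0.6789] q [ 1.17  0.29  1.58  0.    1.28 -0.15] F [-0.6 -0.1 -0.3] open 0.99 t 0.2
shift now-axes units [  1.85 -13.17   9.85] goal axes [ 1.83 15.52 -5.44] turn [1.625e+02 1.000e-01 0.000e+00]
```

Emit:
drive_tool:
  series:
    - [[0,0,1],[-8.5,0,0]]
    - [[0,0,1],[-8.5,0,0]]
    - [[0,-0.7,0.7],[0,0,0]]
    - [[0,-0.7,0.7],[0,0,0]]
    - [[0,-0.7,0.7],[0,0,0]]
  grip: 0
  newtons: 20

```text
time: 0.7
eef_pos: [0.3746, 0.5381, 0.2388]
tcp_rot: [-0.022, 0.708, 0.021, 0.706]
contact_force: [0.1, 0.1, -0.1]
opening: 0.499
```

```bash
python3 - <<'E'
from h import *
from plant import ctrl
goal(ctrl.get_state(),-.117,-.097,.15)
E
```

```text
tcp [0.3746 0.5381 0.2388] tray [-0.1883  0.5524] q [ 0.81  0.25  1.63  0.    1.27 -0.82] F [ 0.1  0.1 -0.1] open 0.5 t 0.7
shift now-axes units [  1.79 -12.99   1.34] goal axes [  1.78 -12.99   1.43] turn [ 0.4 -0.2  0.1]
```

Emit:
drive_tool:
  series:
    - [[0,-1,0.2],[0,0,0]]
    - [[0,-1,0.2],[0,0,0]]
    - [[0,-1,0.2],[0,0,0]]
    - [[0,-1,0.2],[0,0,0]]
    - [[0,-1,0.2],[0,0,0]]

```text
time: 1.2
eef_pos: [0.4402, 0.2965, 0.2375]
tcp_rot: [-0.022, 0.708, 0.02, 0.706]
contact_force: [0.7, -0.1, 0.4]
opening: 0.5
```

Emit:
drive_tool:
  series:
    - [[0,-1,0.1],[0,0,0]]
    - [[0,-1,0.1],[0,0,0]]
    - [[0,-1,0.1],[0,0,0]]
    - [[0,-1,0],[0,0,0]]
    - [[0,-1,0],[0,0,0]]

```text
time: 1.7
eef_pos: [0.4686, 0.0486, 0.2382]
tcp_rot: [-0.022, 0.707, 0.02, 0.707]
contact_force: [1.1, 0.2, 0.2]
opening: 0.497
```

```bash
python3 - <<'E'
from h import *
from plant import ctrl
goal(ctrl.get_state(),-.117,-.097,.15)
E
```

```text
tcp [0.4686 0.0486 0.2382] tray [-0.1209  0.0585] q [-0.11 -0.17  2.07 -0.    1.25 -1.74] F [1.1 0.2 0.2] open 0.5 t 1.7
shift now-axes units [ 1.77 -3.11  0.06] goal axes [ 1.76 -3.11  0.08] turn [0.4 0.  0.2]
```

Emit:
drive_tool:
  series:
    - [[0,-1,0],[0,0,0]]
    - [[0,-1,0],[0,0,0]]
    - [[0,-1,0.1],[0,0,0]]
    - [[0.8,-0.1,0],[0.4,0,0]]
    - [[0.8,0,0],[0,0,0]]

```text
time: 2.2
eef_pos: [0.4864, -0.115, 0.1649]
tcp_rot: [-0.02, 0.701, 0.011, 0.713]
contact_force: [-0.0, 0.4, -1.0]
opening: 0.502
```

```bash
python3 - <<'E'
from h import *
from plant import ctrl
goal(ctrl.get_state(),-.117,-.097,.05)
for n in("scene","top"):
    c=ctrl.read_camera(n); cv2.imwrite(f"pics/{n}1.png",c["img"][:,:,::-1])
E
```

```text
tcp [ 0.4864 -0.115   0.1649] tray [-0.112  -0.1058] q [-0.43 -0.03  2.08 -0.    1.08 -2.05] F [-0.   0.4 -1. ] open 0.5 t 2.2
shift now-axes units [ 2.29  0.2  -0.14] goal axes [ 2.3   0.18 -0.1 ] turn [-0.6  1.   0.7]
```

View pics/scene1.png

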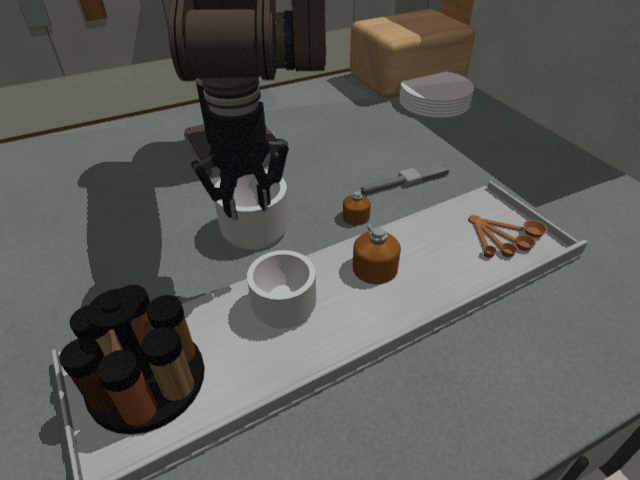

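View pics/top1.png

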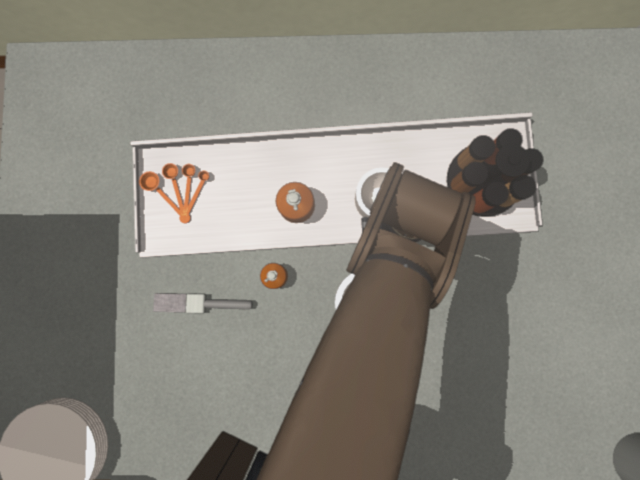

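Emit:
drive_tool:
  series:
    - [[0.5,0.2,-0.1],[-0.6,1,0.7]]
    - [[0.5,0,0],[0,0,0]]
    - [[0.5,0,0],[0,0,0]]
    - [[0.4,0,0],[0,0,0]]
    - [[0.2,0,0],[0,0,0]]

```text
time: 2.8
eef_pos: [0.4819, -0.1019, 0.0611]
tcp_rot: [-0.021, 0.708, 0.022, 0.706]
contact_force: [-1.1, 0.6, 0.7]
opening: 0.497
```

```bash
python3 - <<'E'
from h import *
from plant import ctrl
goal(ctrl.get_state(),-.1,-.097,.05)
for n in("scene",):
    c=ctrl.read_camera(n); cv2.imwrite(f"pics/{n}2.png",c["img"][150:400,150:470,::-1].repeat(2,0).repeat(2,1))
E
```

```text
tcp [ 0.4819 -0.1019  0.0611] tray [-0.1157 -0.0925] q [-0.41  0.12  2.14  0.    0.88 -2.05] F [-1.1  0.6  0.7] open 0.5 t 2.8
shift now-axes units [ 0.22 -0.09  0.31] goal axes [ 0.22 -0.09  0.31] turn [ 0.4 -0.1 -0.1]
```

View pics/scene2.png

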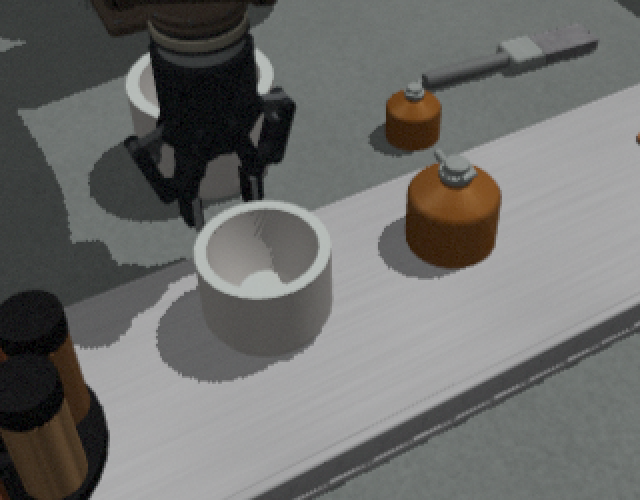

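Emit:
drive_tool:
  series:
    - [[0.2,-0.1,0],[0.4,0,0]]
    - [[0,0,0.15],[0,0,0]]
    - [[0,0,0.15],[0,0,0]]
    - [[0,0,0.15],[0,0,0]]
    - [[0,0,0.15],[0,0,0]]

```text
time: 3.35
eef_pos: [0.5152, -0.1055, 0.0534]
tcp_rot: [-0.019, 0.708, 0.019, 0.706]
contact_force: [-1.8, 1.8, -1.9]
opening: 0.503
```

Emit:
drive_tool:
  series:
    - [[0,0,0.15],[0,0,0]]
    - [[0,0,0.15],[0,0,0]]
    - [[0,0,0.15],[0,0,0]]
    - [[0,0,0.15],[0,0,0]]
    - [[0,0,0.15],[0,0,0]]

```text
time: 3.85
eef_pos: [0.5546, -0.103, 0.0532]
tcp_rot: [-0.019, 0.709, 0.02, 0.704]
contact_force: [-3.8, 0.4, 1.2]
opening: 0.499
```

```bash
python3 - <<'E'
from h import *
from plant import ctrl
goal(ctrl.get_state(),.004,-.097,.05)
for n in("scene",):
    c=ctrl.read_camera(n); cv2.imwrite(f"pics/{n}3.png",c["img"][150:400,150:470,::-1].repeat(2,0).repeat(2,1))
E
```

```text
tcp [ 0.5546 -0.103   0.0532] tray [-0.0432 -0.0976] q [-0.36  0.28  1.97 -0.    0.9  -1.99] F [-3.8  0.4  1.2] open 0.5 t 3.85
shift now-axes units [0.06 0.01 0.94] goal axes [0.06 0.01 0.94] turn [ 0.1 -0.4 -0.1]
```

View pics/scene3.png

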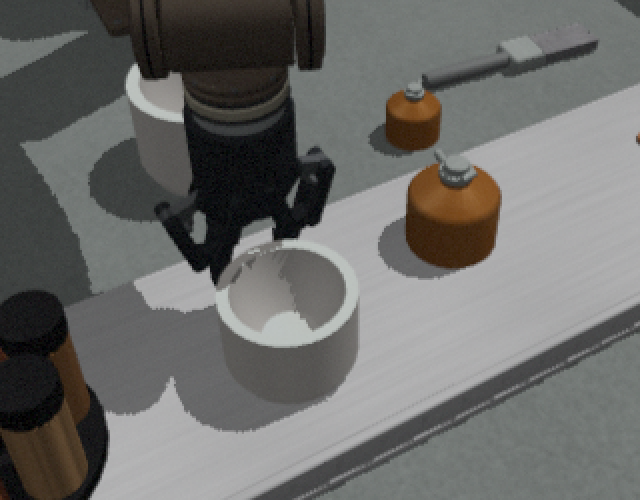

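Both fingers are on the mortar and it slides straight, with about 4 N. I'll continue to the rail.

Emit:
drive_tool:
  series:
    - [[0,0,0.15],[0,0,0]]
    - [[0,0,0.15],[0,0,0]]
    - [[0,0,0.15],[0,0,0]]
    - [[0,0,0.1],[0,0,0]]
    - [[0,0,0.1],[0,0,0]]

```text
time: 4.4
eef_pos: [0.5903, -0.1013, 0.0533]
tcp_rot: [-0.019, 0.709, 0.02, 0.705]
contact_force: [-3.1, -0.0, 1.5]
opening: 0.498
```

Emit:
drive_tool:
  series:
    - [[0,0,0.08],[0,0,0]]
    - [[0,0,0.08],[0,0,0]]

```text
time: 4.6
eef_pos: [0.599, -0.1009, 0.0533]
tcp_rot: [-0.019, 0.709, 0.02, 0.704]
contact_force: [-4.4, 0.5, 0.7]
opening: 0.501
```

```bash
python3 - <<'E'
from h import *
from plant import ctrl
goal(ctrl.get_state(),.004,-.097,.05)
E
```

```text
tcp [ 0.599  -0.1009  0.0533] tray [ 0.0012 -0.0978] q [-0.33  0.36  1.86 -0.    0.93 -1.96] F [-4.4  0.5  0.7] open 0.5 t 4.6
shift now-axes units [0.07 0.02 0.06] goal axes [0.07 0.02 0.06] turn [ 0.1 -0.4 -0.1]
```

Nearly at the rail, so I'll take tiny steps and watch the force.

Emit:
drive_tool:
  series:
    - [[0,0,0.05],[0,0,0]]

```text
time: 4.7
eef_pos: [0.6019, -0.1008, 0.0533]
tcp_rot: [-0.019, 0.709, 0.02, 0.705]
contact_force: [-3.4, 0.4, 2.7]
opening: 0.499
```

Emit:
drive_tool:
  series:
    - [[0,0,0.05],[0,0,0]]

```text
time: 4.8
eef_pos: [0.6045, -0.1006, 0.0533]
tcp_rot: [-0.019, 0.709, 0.02, 0.704]
contact_force: [-4.3, -0.5, 2.2]
opening: 0.502
```

Emit:
drive_tool:
  series:
    - [[0,0,0.05],[0,0,0]]

```text
time: 4.9
eef_pos: [0.6048, -0.1005, 0.0532]
tcp_rot: [-0.019, 0.712, 0.02, 0.702]
contact_force: [-17.3, -2.4, 10.4]
opening: 0.494
```

The force jumped to 17 N with no further travel, so the mortar is on the rail. I'll back off and check.

Emit:
drive_tool:
  series:
    - [[0,0,-0.2],[0,0,0]]
    - [[0,0,-0.6],[0,0,0]]
    - [[0,0,-0.8],[0,0,0]]
    - [[0,0,-0.6],[0,0,0]]

```text
time: 5.3
eef_pos: [0.4997, -0.1081, 0.0561]
tcp_rot: [-0.021, 0.705, 0.019, 0.708]
contact_force: [0.4, 0.3, 0.6]
opening: 0.503
```

Emit:
drive_tool:
  series:
    - [[-0.7,0,0],[0,0,0]]
    - [[-0.8,0,0],[0,0,0]]
    - [[-0.8,0.5,0],[0,0,0]]
    - [[-0.8,0.8,0],[0,0,0]]
    - [[0,0.8,0],[0,0,0]]

```text
time: 5.8
eef_pos: [0.4922, -0.0071, 0.2112]
tcp_rot: [-0.016, 0.701, 0.015, 0.713]
contact_force: [1.2, 0.7, 0.7]
opening: 0.5
```

```bash
python3 - <<'E'
from h import *
from plant import ctrl
goal(ctrl.get_state(),-.03,.17,.18,-90)
for n in("scene","top"):
    c=ctrl.read_camera(n); cv2.imwrite(f"pics/{n}4.png",c["img"][:,:,::-1])
E
```

```text
tcp [ 0.4922 -0.0071  0.2112] tray [-0.1003  0.0016] q [-0.22 -0.1   2.06  0.    1.17 -1.84] F [1.2 0.7 0.7] open 0.5 t 5.8
shift now-axes units [0.64 3.38 1.36] goal axes [ 0.62  1.41 -3.37] turn [89.4  0.8 -0.7]
```

View pics/top4.png

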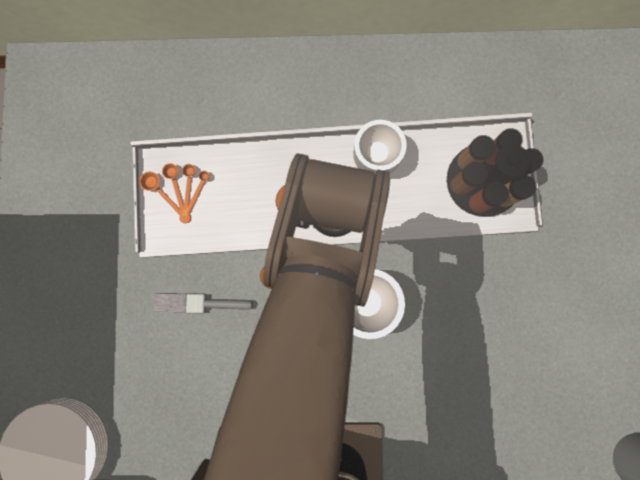

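View pics/scene4.png

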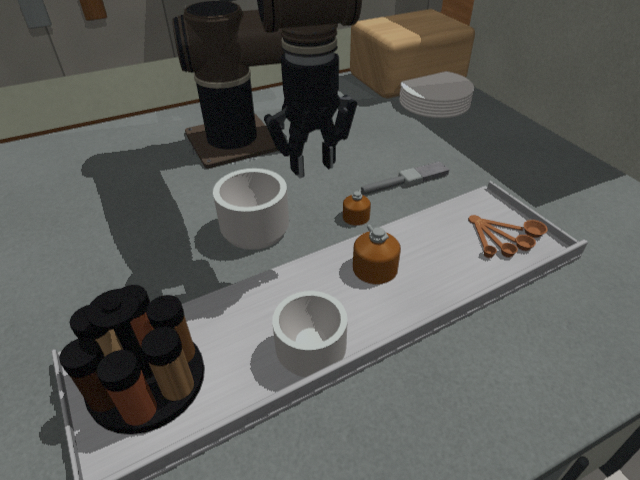

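```bash
python3 - <<'E'
from h import *
from plant import ctrl
s=ctrl.get_state()
c=ctrl.read_camera("top"); 
cr=c["img"][100:220,300:460]; cv2.imwrite("pics/crop4.png",cv2.resize(cr[:,:,::-1],None,fx=5,fy=5,interpolation=cv2.INTER_CUBIC))
goal(s,-.083,.139,.16,-50)
E
```

```text
tcp [ 0.4894 -0.0038  0.2067] tray [-0.103   0.0051] q [-0.22 -0.1   2.06  0.    1.17 -1.84] F [-0.6 -0.9 -0.6] open 0.5 t 5.9
shift now-axes units [0.94 2.68 0.38] goal axes [ 0.93  2.03 -1.79] turn [49.8  0.4 -0.3]
```

View pics/crop4.png

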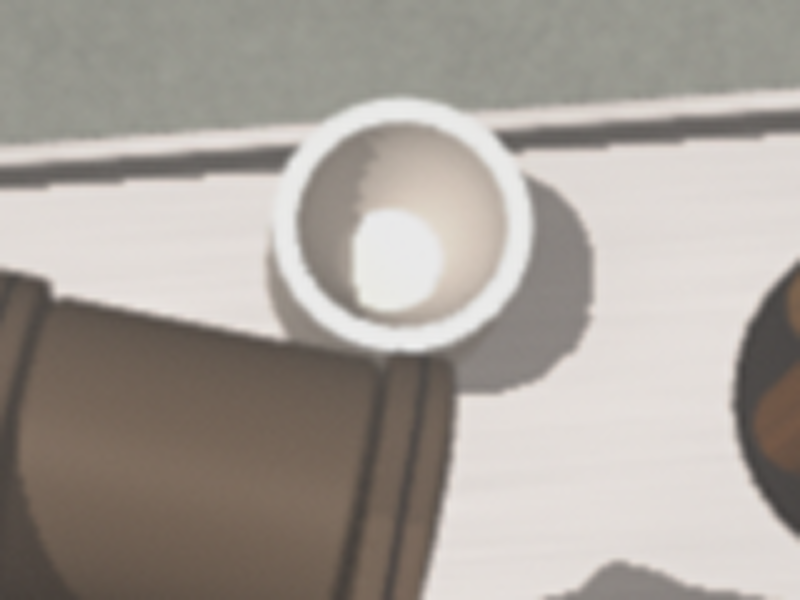

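The crop shows the mortar rim's far edge overlapping the rail top, with the rim centre at full-image pixel (380.6,145). Next I turn the tool and move to the cruet's far-left side.

Emit:
drive_tool:
  series:
    - [[0,0.9,0.1],[0,0,0]]
    - [[0,0.9,0.1],[0,0,0]]
    - [[0,0.9,0.1],[0,0,0]]
    - [[0,0,0],[8.5,0,0]]
    - [[0,0,0],[8.5,0,0]]

```text
time: 6.45
eef_pos: [0.5002, 0.1311, 0.2029]
tcp_rot: [0.093, 0.697, -0.091, 0.705]
contact_force: [1.3, -0.6, 0.7]
opening: 0.499
```

Emit:
drive_tool:
  series:
    - [[0,0,0],[8.5,0,0]]
    - [[0,0,0],[8.5,0,0]]
    - [[0,0,0],[8.5,0,0]]
    - [[0,0,0],[7.5,0,0]]

```text
time: 6.85
eef_pos: [0.5017, 0.1286, 0.1989]
tcp_rot: [0.295, 0.64, -0.289, 0.648]
contact_force: [1.0, 0.3, 0.3]
opening: 0.5
```

```bash
python3 - <<'E'
from h import *
from plant import ctrl
goal(ctrl.get_state(),-.083,.139,.16,-50)
c=ctrl.read_camera("top")
print("mortar",tr(ray(c,[[380.6,145]],.087)[0]))
print("cruet",tr(ray(c,[[295.1,202.3]],.06)[0]))
E
```

```text
tcp [0.5017 0.1286 0.1989] tray [-0.0836  0.1366] q [ 0.05 -0.03  2.01  0.    1.15 -0.67] F [1.  0.3 0.3] open 0.5 t 6.85
shift now-axes units [ 0.78  0.03 -0.04] goal axes [ 0.78  0.04 -0.03] turn [-1.9  0.4 -0.6]
mortar [ 0.06362664 -0.09981498]
cruet [-0.03613158  0.08112896]
```

Emit:
drive_tool:
  series:
    - [[0.8,0,0],[-1.9,0,0]]
    - [[0.8,0,0],[0,0,0]]
    - [[0.7,0,0],[0,0,0]]
    - [[0.5,0,0],[0,0,0]]
    - [[0.2,0,0],[0,0,0]]

```text
time: 7.4
eef_pos: [0.5095, 0.1248, 0.0454]
tcp_rot: [0.285, 0.641, -0.276, 0.657]
contact_force: [-0.7, 0.5, 0.3]
opening: 0.498
```

```bash
python3 - <<'E'
from h import *
from plant import ctrl
goal(ctrl.get_state(),-.036-.05*.643,.081+.05*.766,.05,-50)
c=ctrl.read_camera("scene"); cv2.imwrite(f"pics/scene5.png",c["img"][120:370,200:520,::-1].repeat(2,0).repeat(2,1))
E
```

```text
tcp [0.5095 0.1248 0.0454] tray [-0.0759  0.1324] q [ 0.05  0.2   2.08  0.    0.83 -0.71] F [-0.7  0.5  0.3] open 0.5 t 7.4
shift now-axes units [-0.09 -0.05  0.3 ] goal axes [-0.09 -0.05  0.3 ] turn [ 0.2  0.9 -1.2]
```

View pics/scene5.png

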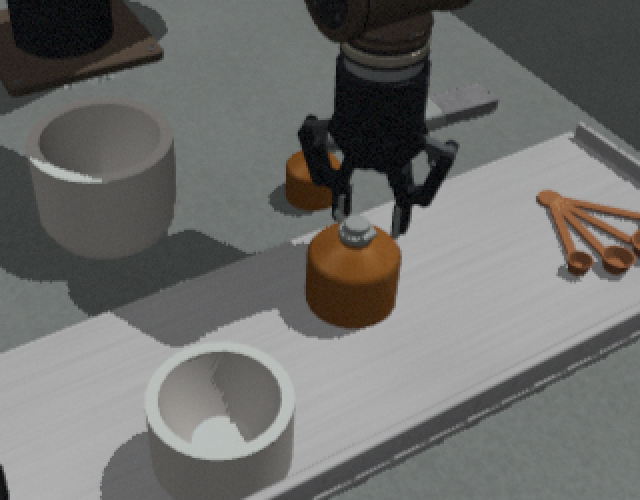

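Emit:
drive_tool:
  series:
    - [[-0.1,-0.05,0.1],[0.2,0.9,-1.2]]
    - [[0,0,0.15],[0,0,0]]
    - [[0,0,0.1],[0,0,0]]
    - [[0,0.03,0.1],[0,0,0]]
    - [[0,0.03,0.14],[0,0,0]]

```text
time: 7.95
eef_pos: [0.532, 0.102, 0.0515]
tcp_rot: [0.281, 0.649, -0.28, 0.649]
contact_force: [-0.8, 0.9, -1.6]
opening: 0.496
```

```bash
python3 - <<'E'
from h import *
from plant import ctrl
goal(ctrl.get_state(),.075-.045*.643,-.002+.045*.766,.05,-50)
c=ctrl.read_camera("scene"); cv2.imwrite(f"pics/scene6.png",c["img"][120:370,200:520,::-1].repeat(2,0).repeat(2,1))
E
```

```text
tcp [0.532  0.102  0.0515] tray [-0.0547  0.1084] q [ 0.    0.24  2.03  0.    0.88 -0.75] F [-0.8  0.9 -1.6] open 0.5 t 7.95
shift now-axes units [0.03 0.56 2.46] goal axes [0.03 0.57 2.46] turn [ 0.1  0.  -0.1]
```

View pics/scene6.png

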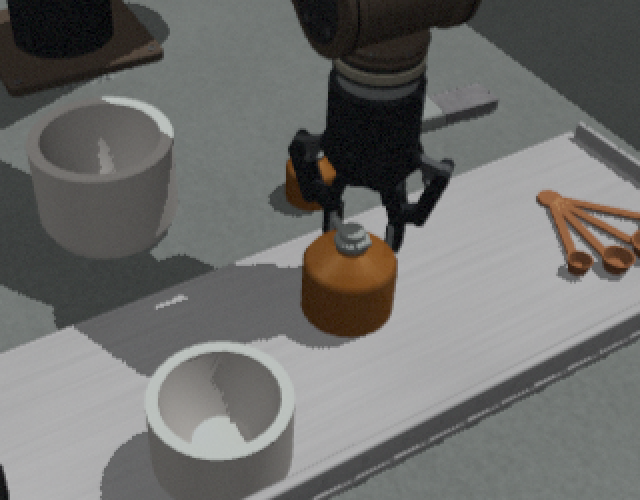

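The cruet is cradled and sliding with under 2 N. I'll keep pushing.

Emit:
drive_tool:
  series:
    - [[0,0.03,0.14],[0,0,0]]
    - [[0,0.04,0.14],[0,0,0]]
    - [[0,0.04,0.14],[0,0,0]]
    - [[0,0.04,0.14],[0,0,0]]
    - [[0,0.04,0.14],[0,0,0]]

```text
time: 8.5
eef_pos: [0.5654, 0.0813, 0.0519]
tcp_rot: [0.281, 0.649, -0.28, 0.649]
contact_force: [-2.3, 1.6, 1.5]
opening: 0.498
```

Emit:
drive_tool:
  series:
    - [[0,0.04,0.14],[0,0,0]]
    - [[0,0.04,0.14],[0,0,0]]
    - [[0,0.04,0.14],[0,0,0]]
    - [[0,0.04,0.14],[0,0,0]]
    - [[0,0.04,0.14],[0,0,0]]

```text
time: 9.0
eef_pos: [0.5995, 0.061, 0.0519]
tcp_rot: [0.281, 0.649, -0.28, 0.649]
contact_force: [-1.9, 0.9, 1.1]
opening: 0.499
```

```bash
python3 - <<'E'
from h import *
from plant import ctrl
goal(ctrl.get_state(),.075-.045*.643,-.002+.045*.766,.05,-50)
c=ctrl.read_camera("scene"); cv2.imwrite(f"pics/scene7.png",c["img"][120:400,200:520,::-1].repeat(2,0).repeat(2,1))
E
```

```text
tcp [0.5995 0.061  0.0519] tray [0.0105 0.0638] q [-0.07  0.35  1.87  0.    0.91 -0.82] F [-1.9  0.9  1.1] open 0.5 t 9.0
shift now-axes units [0.04 0.14 0.94] goal axes [0.04 0.14 0.94] turn [ 0.1 -0.  -0.1]
```

View pics/scene7.png

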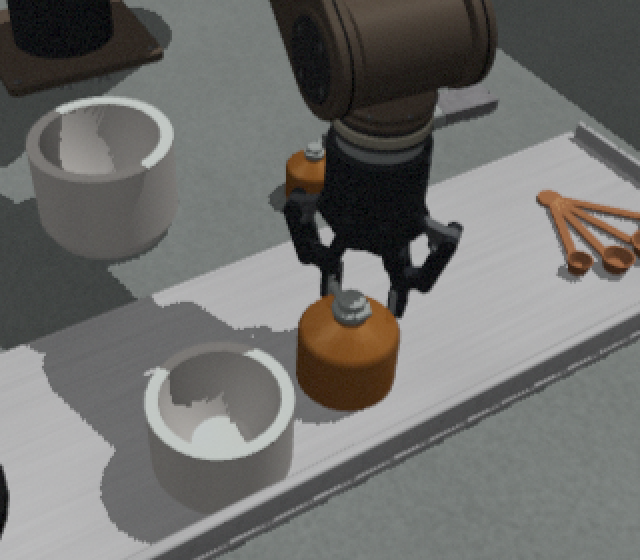

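Emit:
drive_tool:
  series:
    - [[0,0.03,0.14],[0,0,0]]
    - [[0,0.03,0.14],[0,0,0]]
    - [[0,0.03,0.12],[0,0,0]]
    - [[0,0.02,0.12],[0,0,0]]
    - [[0,0.02,0.1],[0,0,0]]

```text
time: 9.55
eef_pos: [0.6286, 0.0408, 0.052]
tcp_rot: [0.281, 0.649, -0.28, 0.649]
contact_force: [-1.1, 1.7, 0.3]
opening: 0.501
```

Emit:
drive_tool:
  series:
    - [[0,0.02,0.08],[0,0,0]]
    - [[0,0.02,0.08],[0,0,0]]

```text
time: 9.75
eef_pos: [0.6361, 0.0359, 0.052]
tcp_rot: [0.281, 0.649, -0.28, 0.649]
contact_force: [-1.8, 1.5, 1.4]
opening: 0.498
```

```bash
python3 - <<'E'
from h import *
from plant import ctrl
goal(ctrl.get_state(),.075-.045*.643,-.0086+.045*.766,.05,-50)
c=ctrl.read_camera("scene"); cv2.imwrite(f"pics/scene8.png",c["img"][120:400,200:520,::-1].repeat(2,0).repeat(2,1))
E
```

```text
tcp [0.6361 0.0359 0.052 ] tray [0.0457 0.0367] q [-0.1   0.42  1.79  0.    0.94 -0.86] F [-1.8  1.5  1.4] open 0.5 t 9.75
shift now-axes units [ 0.04 -0.13  0.17] goal axes [ 0.04 -0.13  0.17] turn [ 0.1  0.  -0.1]
```

View pics/scene8.png

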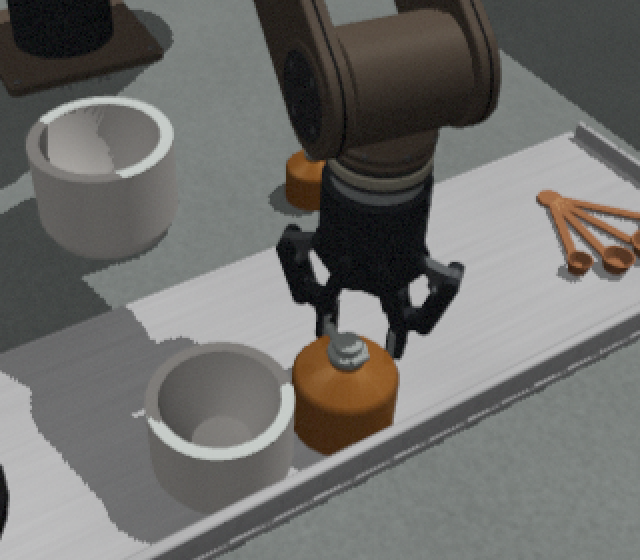

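Almost there. Next come small steps straight towards the rail, watching the force.

Emit:
drive_tool:
  series:
    - [[0,0.03,0.04],[0,0,0]]

```text
time: 9.9
eef_pos: [0.6391, 0.0348, 0.052]
tcp_rot: [0.281, 0.648, -0.28, 0.649]
contact_force: [-2.8, 0.8, 1.1]
opening: 0.503
```

Emit:
drive_tool:
  series:
    - [[0,0.03,0.04],[0,0,0]]

```text
time: 10.0
eef_pos: [0.6397, 0.0346, 0.0517]
tcp_rot: [0.281, 0.651, -0.281, 0.647]
contact_force: [-10.5, 2.2, 7.4]
opening: 0.499
```

Emit:
drive_tool:
  series:
    - [[0,0.03,0.04],[0,0,0]]

```text
time: 10.1
eef_pos: [0.6397, 0.0347, 0.0515]
tcp_rot: [0.28, 0.653, -0.282, 0.644]
contact_force: [-10.4, 1.5, 7.5]
opening: 0.5
```

The cruet touches the rail. Now I'll ease off and nudge it sideways (tray -y) to the mortar.

Emit:
drive_tool:
  series:
    - [[0,-0.07,0.02],[0,0,0]]

```text
time: 10.2
eef_pos: [0.6379, 0.0321, 0.0516]
tcp_rot: [0.28, 0.654, -0.282, 0.644]
contact_force: [0.5, 1.2, -0.7]
opening: 0.497
```

Emit:
drive_tool:
  series:
    - [[0,-0.05,0.06],[0,0,0]]

```text
time: 10.3
eef_pos: [0.6383, 0.0284, 0.0516]
tcp_rot: [0.28, 0.653, -0.282, 0.645]
contact_force: [-0.4, 2.0, 0.1]
opening: 0.499
```

Emit:
drive_tool:
  series:
    - [[0,-0.05,0.06],[0,0,0]]

```text
time: 10.4
eef_pos: [0.6384, 0.0251, 0.0515]
tcp_rot: [0.28, 0.654, -0.281, 0.644]
contact_force: [-2.1, 5.4, 0.9]
opening: 0.5
```

```bash
python3 - <<'E'
from h import *
from plant import ctrl
goal(ctrl.get_state(),.075-.045*.643,-.0086+.045*.766,.05,-50)
c=ctrl.read_camera("scene"); cv2.imwrite(f"pics/scene9.png",cv2.resize(c["img"][270:380,240:430,::-1],None,fx=4,fy=4,interpolation=cv2.INTER_CUBIC))
E
```

```text
tcp [0.6384 0.0251 0.0515] tray [0.0474 0.0259] q [-0.12  0.43  1.77  0.    0.95 -0.88] F [-2.1  5.4  0.9] open 0.5 t 10.4
shift now-axes units [ 0.03 -0.02 -0.02] goal axes [ 0.03 -0.02 -0.02] turn [ 0.1 -0.7  0.3]
```

View pics/scene9.png

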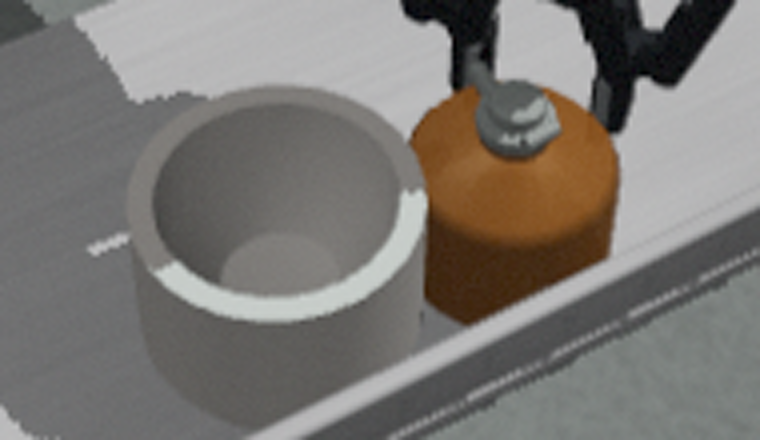

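Emit:
drive_tool:
  series:
    - [[0,-0.03,0.05],[0,0,0]]

```text
time: 10.55
eef_pos: [0.6385, 0.0231, 0.0514]
tcp_rot: [0.281, 0.654, -0.28, 0.643]
contact_force: [-3.7, 7.1, 3.1]
opening: 0.499
```

Emit:
drive_tool:
  series:
    - [[0,0.02,0.05],[0,0,0]]

```text
time: 10.65
eef_pos: [0.6396, 0.0231, 0.0511]
tcp_rot: [0.281, 0.656, -0.28, 0.642]
contact_force: [-6.9, 4.8, 2.4]
opening: 0.503
```

Emit:
drive_tool:
  series:
    - [[0,0,-0.1],[0,0,0]]
    - [[0,0,-0.5],[0,0,0]]
    - [[0,0,-0.8],[0,0,0]]
    - [[0,0,-0.6],[0,0,0]]
    - [[-0.5,0,0],[0,0,0]]

```text
time: 11.15
eef_pos: [0.5701, 0.0939, 0.0749]
tcp_rot: [0.281, 0.654, -0.283, 0.643]
contact_force: [1.2, -0.8, -0.4]
opening: 0.502
```

Emit:
drive_tool:
  series:
    - [[-0.8,0,0],[0,0,0]]
    - [[-0.8,0,0],[0,0,0]]
    - [[-0.8,0.5,-0.6],[0,0,0]]
    - [[0,0.6,-0.7],[0,0,0]]
    - [[0,0.6,-0.7],[0,0,0]]

```text
time: 11.65
eef_pos: [0.5707, 0.2173, 0.2007]
tcp_rot: [0.284, 0.645, -0.284, 0.649]
contact_force: [0.3, -0.9, -1.1]
opening: 0.5
```

```bash
python3 - <<'E'
from h import *
from plant import ctrl
goal(ctrl.get_state(),0,.2,.2,-50)
c=ctrl.read_camera("top"); cv2.imwrite("pics/top10.png",c["img"][:,:,::-1]); cv2.imwrite(f"pics/topc10.png",cv2.resize(c["img"][100:220,280:440,::-1],None,fx=5,fy=5,interpolation=cv2.INTER_CUBIC))
c=ctrl.read_camera("scene"); cv2.imwrite("pics/scene10.png",c["img"][:,:,::-1])
E
```

```text
tcp [0.5707 0.2173 0.2007] tray [-0.0098  0.2214] q [ 0.2   0.18  1.78 -0.    1.18 -0.54] F [ 0.3 -0.9 -1.1] open 0.5 t 11.65
shift now-axes units [ 0.02 -0.12  0.46] goal axes [ 0.01 -0.13  0.45] turn [-0.5  0.3 -0.1]
```

View pics/topc10.png

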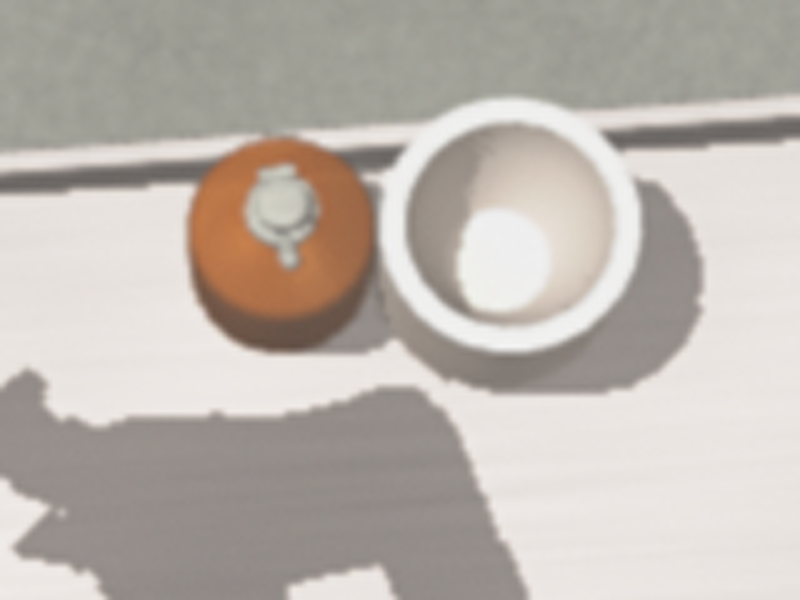

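View pics/scene10.png

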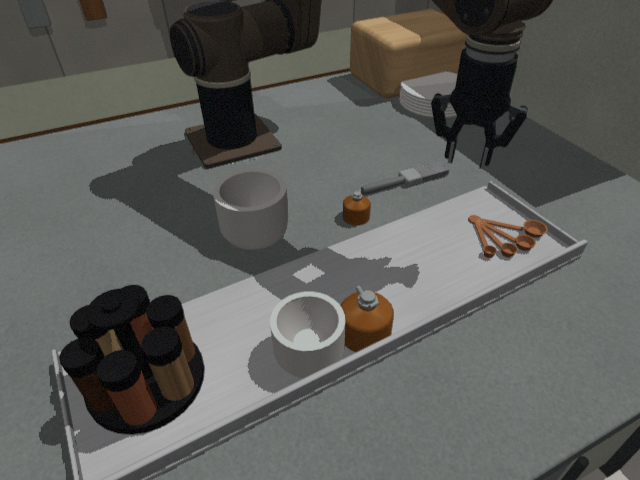

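```bash
python3 - <<'E'
from h import *
from plant import ctrl
c=ctrl.read_camera("top")
m=tr(ray(c,[[280+511/5,100+225/5]],.087)[0])
for z in(.055,.062):
    k=tr(ray(c,[[280+282/5,100+229/5]],z)[0]); print(z,k,m,np.linalg.norm(k-m))
k=tr(ray(c,[[280+283/5,100+205/5]],.098)[0]); print("stopper top",k,np.linalg.norm(k-m))
im=c["img"]; cs=big(amber(im),(300,120,370,185)); print(cv2.boundingRect(cs))
E
```

```text
0.055 [ 0.07846999 -0.01191407] [ 0.06339549 -0.10301925] 0.09234389542367331
0.062 [ 0.07626231 -0.01170072] [ 0.06339549 -0.10301925] 0.09222054976473576
stopper top [ 0.07467722 -0.0116571 ] 0.09205607307503522
(319, 129, 32, 33)
```

The measurements agree: mortar x is about 0.063, cruet x is 0.075 to 0.076, and their separation is about 0.092 m (contact is 0.092). Handing in.

```bash
python3 - <<'E'
from plant import ctrl
print(ctrl.sign_off(), ctrl.get_state()["time"])
E
```

```text
the job is handed in; nothing more can be done
the job is handed in; nothing more can be done
```

The mortar and the cruet now both stand against the back rail, touching each other. I handed the job in at about 12 s on the robot's clock, and no verdict was reported.

**What I did:** I used the half-open jaws as a two-point cradle. I pushed the mortar straight back until it met the rail (about 20 N on the tool there). Then I pushed the cruet diagonally back to the rail (about 13 N) and nudged it sideways along the rail until it met the mortar (up to about 9 N). Nothing was picked up.

**Last checks:** All distances are in the tray frame, measured from the top camera.

| Check | Measured | Required |
|---|---|---|
| Mortar x | 0.063 m | above 0.058 m |
| Cruet x | 0.075–0.078 m, depending on the height assumed | above 0.070 m |
| Mortar to cruet | 0.092 m (exact contact is 0.092 m) | below 0.097 m |

- **Cruet x reading:** exact contact with the rail is 0.075 m, so the higher readings are slightly past it, within the roughly 2 mm calibration error.
- **By eye only:** in the last pictures both stood upright, and the carousel, spoons and brush appeared unmoved. I did not measure their positions again.
- No check failed.

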